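# Fetch the chrome truck hanger from behind the wheel towers

## Task

Clear the white and the orange wheel tower off the plywood stock board and stand them both on the dark side mat, leaving the chrome truck hanger where it lies until both are there. Then lay the chrome hanger in the blue cradle, fully down with its axle between both pairs of posts, and only after that stand each tower back upright and centred on the round pad of its own colour. Do not knock a tower over, do not disturb the steel calliper, and leave everything at rest.

Things in the scene. Friction and masses are not known exactly. Their poses are not given: they have to be found in the camera images.
- white_tower: Four white skate wheels joined as one rigid upright tower: 54 mm diameter, 124 mm tall, about 0.4 kg. Origin at the centre of its underside, z up. It starts on the white pad, about 10 mm in front of the chrome hanger and 18 mm from the other tower. Grip it near its top, above the hanger.
- orange_tower: The same tower with four orange wheels, 54 mm diameter, 124 mm tall, about 0.4 kg. Origin at the centre of its underside, z up. It starts standing on the orange pad.
- hanger: Chrome truck hanger lying behind the towers on the plywood board (top 8 mm up; 40 mm rail 53 mm behind it). Origin: centre of underside; z up, y along axle. Middle block 36 (x) x 44 (y) x 38 mm high, round seat on it up to 44 mm; 26 mm tubes out to y = +-63.5, 8 mm axle out to +-90 mm, axle centre 16 mm up. 0.35 kg. Grip across the block, along x; either way round will do.
- white_pad: Fixed white pad, the white tower's home, on the plywood stock board: disc 62 mm diameter with a 40 mm wide tongue to its -x (front) reaching 60 mm from the centre. Origin: disc centre on the underside, 8 mm above the counter; top 12 mm above the counter. x points to the hanger behind. The two pads are 72 mm apart, either way round.
- orange_pad: Fixed orange pad, home of the orange tower, same shape and axes as the white pad, beside it on the stock board; top 12 mm above the counter.
- mat: Side area: fixed dark grey rubber mat with thin yellow lines along its long edges, 230 mm (x) by 130 mm (y), 4 mm thick, flat on the counter left or right of the stock board. Origin at the centre of its underside. Both towers fit on it side by side along its x.
- cradle: Fixed blue cradle left or right of the board: base 90 mm (x) by 200 mm (y), 6 mm thick, origin at the centre of its underside on the counter. At y = +-76 mm a pair of posts 8 mm thick, tops 32 mm up, with a 26 mm gap (x -13 to +13 mm). The hanger lies with axle along y, its block flat on the base (6 mm up), bare axle ends in the gaps.
- calliper: Steel sliding calliper lying flat on the counter just in front of the stock board, on the robot's side, beam 200 mm long (its y), jaws pointing to the robot (its +x) 50 mm from the beam's centre line, up to 11 mm high. Origin at the beam's middle. To be left alone.

How it is judged:
By the outcome, as a careful person would: the job done as asked, in the order asked, and still so for the second after the job is handed in, with the robot touching nothing.
It also fails if it takes over 131 s, if anything falls off the work surface, if the arm or the gripper's body presses on something with over 40 N, if the wrist force passes 120 N, or if a joint passes its speed limit or range.

## Robot

A 6-joint arm with a two-finger parallel gripper is mounted at the origin on the work surface. World frame = base frame: x ahead of the robot, y to its left, z up, the work surface at z = 0. Lengths are in mm, angles in degrees, forces in N, time in s.
With the tool pointing down it reaches from about 200 to 875 mm from the base axis. Payload 3.4 kg.
Tool frame: the origin (TCP) lies between the finger pads; the fingertips stand 25 mm ahead of it and the grasp point (between the pads) lies 6 mm ahead of it; z points along the fingers, y is the line along which they close (so a half turn about z gives the same grasp; the last joint's range is limited). The gripper opens to 94 mm and grips with 3 to 60 N. Pads are 16 mm wide; open, the fingers measure 119 mm over their backs; the gripper's body (75 mm by 177 mm) begins 78 mm behind the grasp point.
Start: joints at [-83.251, 15.808, 86.224, -0, 77.962, -6.933], TCP at [136.005, -558.718, 230.493] pointing down, gripper open.
Joint ranges: [-165.64, 165.64], [-43.16, 119.46], [12.63, 154.43], [-67.54, 247.53], [6.08, 155.33], [-154.97, 154.97]. Speed limits (degrees/s): [147.25, 147.25, 180, 180, 180, 180].

## Interface

Orientations are given as [roll, pitch, yaw] about the fixed x, y, z axes, in that order (R = Rz(yaw) Ry(pitch) Rx(roll)).
In Python, from workcell import r gives the robot as it stands.
- The arm moves only by the tool move_arm, never from a script. Its argument "plan" is one flat list of numbers, 7 for each row, row after row: the turn, a rotation vector about the tool's x, y, z in degrees, then the shift along the tool's x, y, z in m, then the opening, from -1 (shut) to 1 (fully open). A call has 1 to 20 rows; each row shifts and turns the commanded pose from where the row before left it, along the tool's axes as they then stand; what a row does not reach is not made up. A row lasts 1/12 s, in which the tool goes at most 41.7 mm and 7.16 degrees, less where a joint would pass 70% of its speed; a pose out of reach is approached as far as the arm can. A call with a gripper value outside its range is refused whole. The fingers move at their own pace and stop on an object; "force" is the grip in N (left out, the last holds). Time passes only in rows, so rows that do not move let the fingers close. It gives the time, the measured TCP pose, the force, the opening and the grip force at its end, in the units of the state.
- r.read_state(): the state, without advancing time (a new reading comes with each control period).
- r.read_camera(name): name is "scene" or "top" or "wrist"; returns the picture (480x640x3 uint8, red, green, blue); there is no depth.
- r.camera_params(name): a dict with "vertical_fov" (degrees; the focal length in pixels is half the picture's height over the tangent of half this angle, whatever the lens; pixels are square), "cx", "cy" (the principal point, pixels), "k1" (the pictures are not rectified: a ray, as slopes to the right and down, at radius r is drawn at 1 + k1 r^2 times it, then the intrinsics apply), "R" (3x3) and "t" (3): a world point X has camera coordinates R X + t; the wrist camera has in their place "tool_from_camera" (4x4, takes a point from camera to tool coordinates, whose origin is the TCP and whose axes are the flange's). Camera axes: x right, y down, z forward; pixel columns grow to the right and rows downward; lengths in mm; the calibration is good to about 2 mm. A picture is of the moment at which its call begins: read the wrist's pose just before it. camera_params takes no time and is no camera call.
- r.finish_job(): hands the job in; it is judged then, once.
The state is a dict: "time": time; "qpos": joint angles; "qvel": joint speeds; "joint_torque": joint torques, N m; "ee_pos": TCP position; "tcp_rot": TCP orientation; "ft_force": force on the tool from outside, world axes, zero at the start; "moment": the same for the moment, N m; "gripper_width": finger opening in mm; "grasp_force": force on a finger pad.
Only numpy, scipy, OpenCV 4.12 (cv2) and the standard library are available. Lean on these libraries where they do the work, as an engineer would, in place of code of your own. Each camera call takes 0.05 s, during which the arm holds its last target. There are 200 camera calls.

## Working session

There is one attempt and no reset: what is moved stays moved. The work goes in short steps, Python scripts to look and compute and a tool call to move; the robot and the scene stay as the last step left them, time stands still between calls to the robot, and variables do not carry over. Pictures are saved under pics/ and viewed, at most 14 in all, crops included, and the job is handed in when it is done.

Besides the shell and the picture viewer there is one more tool, called after "Emit:" as a command line: name --argument value ..., lists and objects as JSON in quotes. move_arm: Moves the arm, as the interface text tells. Its arguments: {"type":"object","properties":{"plan":{"type":"array","items":{"type":"number"}},"force":{"type":"number"}},"required":["plan"]}

```bash
ls; mkdir -p pics
python3 - <<'E'
from workcell import r
import cv2
for n in("top","scene"):
    cv2.imwrite(f"pics/{n}0.png",r.read_camera(n)[:,:,::-1])
    print(n,r.camera_params(n))
print(r.camera_params("wrist"))
print(r.read_state())
E
```

```text
pics
top {'vertical_fov': 46.52460682981599, 'cx': 321.1865436413583, 'cy': 241.09502946125306, 'k1': -0.021512790654300798, 'R': array([[-0.01804482, -0.99939964, -0.0295762 ],
       [-0.99139148,  0.0217213 , -0.12911667],
       [ 0.12968159,  0.02699171, -0.99118824]]), 't': array([  32.37504856,  561.15172704, 1035.86252465])}
scene {'vertical_fov': 56.58080959702293, 'cx': 323.1657609169193, 'cy': 243.69795172456122, 'k1': 0.036465442516037706, 'R': array([[ 0.87588864,  0.48239488,  0.01068978],
       [ 0.35703207, -0.63304551, -0.68686351],
       [-0.32457232,  0.60543254, -0.72670782]]), 't': array([-499.0042773 , -148.21477914, 1158.06687922])}
{'vertical_fov': 61.119575833460004, 'cx': 316.7938362737805, 'cy': 235.63043625599767, 'k1': 0.021590048930686206, 'tool_from_camera': array([[ 1.62094074e-05, -9.57372933e-01, -2.88854750e-01,
         8.47624362e+01],
       [ 9.99999933e-01,  1.21403989e-04, -3.46262220e-04,
         4.43114794e-01],
       [ 3.66570196e-04, -2.88854725e-01,  9.57372871e-01,
        -1.54912687e+02],
       [ 0.00000000e+00,  0.00000000e+00,  0.00000000e+00,
         1.00000000e+00]])}
{'time': 0.1, 'qpos': array([-8.32515526e+01,  1.58439508e+01,  8.62835849e+01, -1.25346133e-03,
        7.79638630e+01, -6.93159078e+00]), 'qvel': array([-0.02262965, -0.13791549, -0.19842294,  0.05213107,  0.01068495,
        0.00170251]), 'joint_torque': array([ 1.33138805e-03, -4.05457306e+01, -2.37780708e+01,  7.02655921e-02,
        2.99449603e-02, -4.98516113e-05]), 'ee_pos': array([ 135.93346096, -558.24363452,  229.72217489]), 'tcp_rot': array([-1.79909122e+02, -9.81383133e-03,  1.36802928e+01]), 'ft_force': array([0.22224947, 0.0462405 , 0.15611421]), 'moment': array([-0.01050996, -0.0493058 ,  0.00138184]), 'grasp_force': 0.0, 'gripper_width': 94.04162468147904}
```

View pics/top0.png

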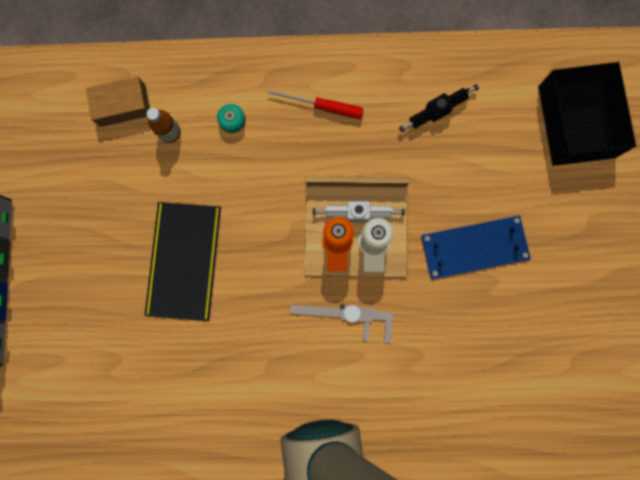

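View pics/scene0.png

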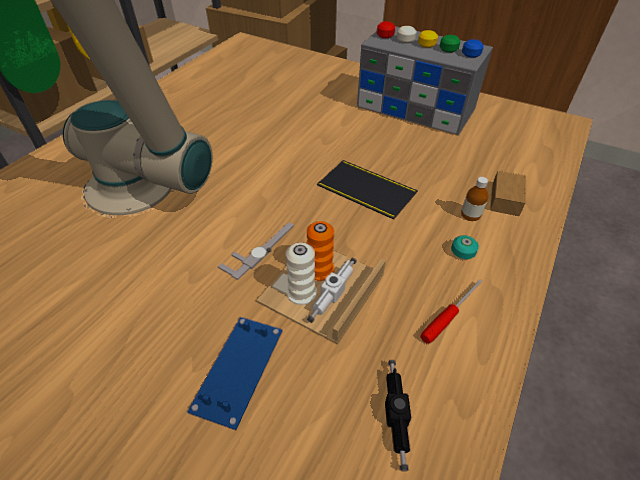

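The top view shows the board at about (356,230), with the orange tower top at (339,231) and the white one at (377,233). The hanger seat is at (359,210), the mat on the left at (184,261), the cradle on the right at (476,247), and the calliper at y≈315. The scene view agrees.

```bash
cat > h.py <<'E'
import numpy as np, cv2
from workcell import r
from scipy.spatial.transform import Rotation as Ro
def pose(s): return Ro.from_euler('xyz',s['tcp_rot'],degrees=True).as_matrix(), np.array(s['ee_pos'])
def cam(n,s=None):
    p=r.camera_params(n); f=240/np.tan(np.radians(p['vertical_fov']/2))
    K=np.array([[f,0,p['cx']],[0,f,p['cy']],[0,0,1.]]); D=np.array([p['k1'],0,0,0.])
    if n=='wrist':
        R,t=pose(s); T=p['tool_from_camera']
        Rwc=R@T[:3,:3]; c=R@T[:3,3]+t
        return K,D,Rwc.T,-Rwc.T@c
    return K,D,p['R'],p['t']
def p2w(n,uv,z,s=None):
    K,D,R,t=cam(n,s); u=cv2.undistortPoints(np.array(uv,float).reshape(-1,1,2),K,D)[:,0]
    d=np.c_[u,np.ones(len(u))]@R; c=-R.T@t
    return c+d*((z-c[2])/d[:,2])[:,None]
def w2p(n,X,s=None):
    K,D,R,t=cam(n,s); return cv2.projectPoints(np.array(X,float).reshape(-1,1,3),cv2.Rodrigues(R)[0],t,K,D)[0][:,0]
E
python3 - <<'E'
from h import *
np.set_printoptions(precision=1,suppress=True)
im=cv2.imread('pics/top0.png'); hsv=cv2.cvtColor(im,cv2.COLOR_BGR2HSV)
def P(l,uv,z): print(l,p2w('top',uv,z)[:,:2].tolist())
P('tops W,O',[(377.5,233),(339,231)],136)
P('axle',[(316,212),(403,212)],24); P('seat',[(359,210)],52)
P('tongue O,W',[(337.5,271),(374,272)],12)
m=cv2.inRange(hsv,(100,120,40),(125,255,255)); m[:, :410]=0; m[:200]=0;m[300:]=0; m[:,545:]=0
q=cv2.minAreaRect(cv2.findNonZero(cv2.morphologyEx(m,cv2.MORPH_CLOSE,np.ones((9,9))))); b=cv2.boxPoints(q)
w=p2w('top',b,6)[:,:2]; print('cradle',w.mean(0),w.tolist(),np.linalg.norm(np.diff(w,axis=0),axis=1))
P('cr man',[(422,238),(520,216),(530,257),(432,278)],6)
P('mat',[(159,203),(221,207),(209,320),(146,317)],4)
P('board',[(305,277),(407,278)],8)
P('calliper',[(290,309),(393,316)],5)
E
```

```text
tops W,O [[560.7766081924507, -79.84317909313762], [565.7954437662349, -12.946256044171323]]
axle [[621.0528396475644, 30.63565502994929], [617.091822618718, -139.12745422635385]]
seat [[617.8369348392648, -52.35562089806605]]
tongue O,W [[505.4067461925413, -8.936937804933613], [502.003820859286, -79.93431925781286]]
cradle [ 547.5 -279.9] [[572.5100879981304, -175.9208221503724], [607.5134459032568, -371.6390825384362], [522.2554755784927, -382.88800113922053], [487.7259448355113, -189.1316570842645]] [198.8  86.  196.8]
cr man [[567.5199689101979, -176.69680389346277], [607.0587853729576, -371.3071690389675], [525.4446006668469, -385.56809787017664], [488.3990785246867, -192.90040759330196]]
mat [[650.765245623193, 348.37683127167094], [639.4681327155139, 222.14298366853734], [414.93959451074403, 244.70105517724403], [422.82073201441506, 369.8639085754769]]
board [[495.2327783653434, 54.94669576630829], [489.27067802705875, -144.0355935965468]]
calliper [[433.53159545597, 85.3359989763953], [416.3468942452551, -114.61338701317896]]
```

Emit:
move_arm --plan '[0,0,0,0.0303,-0.0238,0,1,0,0,0,0.0303,-0.0238,0,1,0,0,0,0.0303,-0.0238,0,1,0,0,0,0.0303,-0.0238,0,1,0,0,0,0.0303,-0.0238,0,1,0,0,0,0.0303,-0.0238,0,1,0,0,0,0.0303,-0.0238,0,1,0,0,0,0.0303,-0.0238,0,1,0,0,0,0.0303,-0.0238,0,1,0,0,0,0.0303,-0.0238,0,1,0,0,0,0.0303,-0.0238,0,1,0,0,0,0.0303,-0.0238,0,1,0,0,0,0.0303,-0.0238,0,1,0,0,0,0.0303,-0.0238,0,1,0,0,0,0.0303,-0.0238,0,1,0,0,0,0.0303,-0.0238,0,1,0,0,0,0.0303,-0.0238,0,1,0,0,0,0.0303,-0.0238,0,1,0,0,0,0,0,0,1,0,0,0,0,0,0,1]'

```text
time: 1.77
ee_pos: [565.0, -12.0, 229.5]
tcp_rot: [-180.0, 0.1, 13.9]
ft_force: [-0.6, -0.5, -0.4]
gripper_width: 94.4
grasp_force: 0.0
```

Emit:
move_arm --plan '[0,0,-6.75,0,0,0,1,0,0,-6.75,0,0,0,1,0,0,-6.75,0,0,0,1,0,0,-6.75,0,0,0,1,0,0,-6.75,0,0,0,1,0,0,-6.75,0,0,0,1,0,0,-6.75,0,0,0,1,0,0,-6.75,0,0,0,1,0,0,-6.75,0,0,0,1,0,0,-6.75,0,0,0,1,0,0,-6.75,0,0,0,1,0,0,0,0,0,0,1,0,0,0,0,0,0,1]'

```text
time: 2.85
ee_pos: [563.7, -14.7, 230.4]
tcp_rot: [-180.0, 0.0, 87.7]
ft_force: [0.8, -0.5, -0.3]
gripper_width: 94.0
grasp_force: 0.0
```

```bash
cat >> h.py <<'E'
def go(x,y,z,yaw):
    s=r.read_state(); R,t=pose(s); d=R.T@(np.array([x,y,z])-t)
    print('at',np.round(t,1),np.round(s['tcp_rot'],2),'t',s['time'],'-> tool shift',np.round(d,1),'turn z',round((s['tcp_rot'][2]-yaw+180)%360-180,2))
def shot(name):
    s=r.read_state(); im=r.read_camera('wrist')[:,:,::-1].copy(); cv2.imwrite(f'pics/{name}.png',im); return s,im
E
python3 - <<'E'
from h import *
s,im=shot('w1'); print(s['ee_pos'],s['tcp_rot'],s['time'])
print(w2p('wrist',[(565.8,-13,136),(560.8,-80,136),(618,-52,52)],s))
E
```

```text
[563.65494705 -14.68338304 230.38362684] [-1.79955565e+02  2.98683653e-02  8.76708693e+01] 2.85
[[319.72916069 246.43130297]
 [316.24680081 338.53459535]
 [380.9127623  256.34138492]]
```

View pics/w1.png

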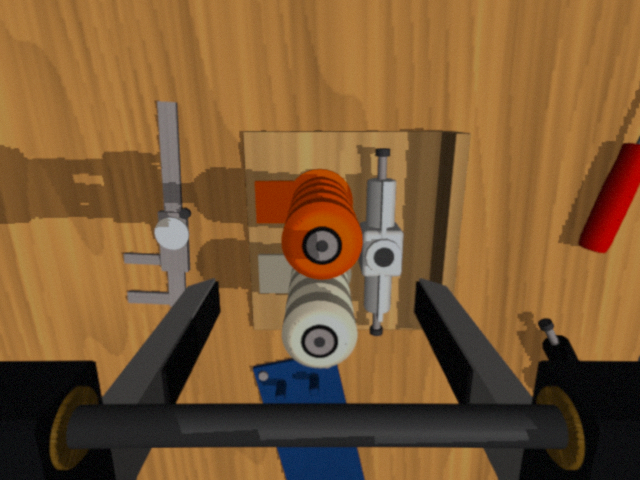

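Wrist view: the orange top centre is at (322,245), white at (319,341), and the hanger seat at (384,257). All are within a few pixels of the prediction.

Run:
```python
from h import *
s=r.read_state()
print(p2w('wrist',[(322,245),(319.5,341.5)],136,s)); print(p2w('wrist',[(384,257)],52,s),p2w('wrist',[(382.5,152),(376.5,331)],24,s), p2w('wrist',[(255,201.5),(258.5,274)],12,s))
go(566.5,-12.5,112,88)
```

```text
[[567.55333045 -11.8787762  136.        ]
 [563.24307591 -82.215922   136.        ]]
[[620.98817808 -52.48286809  52.        ]] [[ 623.38256218   34.70763191   24.        ]
 [ 618.51417729 -140.83702197   24.        ]] [[506.45282975  -7.18753573  12.        ]
 [503.7785019  -80.02948696  12.        ]]
at [563.9 -14.5 230.4] [-1.7997e+02  2.0000e-02  8.7700e+01] t 2.9 -> tool shift [  2.1   2.6 118.4] turn z -0.3
```

Emit:
move_arm --plan '[0,0,-0.3,0.002,0.003,0.01,1,0,0,0,0,0,0.018,1,0,0,0,0,0,0.018,1,0,0,0,0,0,0.018,1,0,0,0,0,0,0.018,1,0,0,0,0,0,0.018,1,0,0,0,0,0,0.018,1,0,0,0,0,0,0,1,0,0,0,0,0,0,-1,0,0,0,0,0,0,-1,0,0,0,0,0,0,-1,0,0,0,0,0,0,-1,0,0,0,0,0,0,-1,0,0,0,0,0,0,-1]' --force 25

```text
time: 4.07
ee_pos: [568.0, -11.6, 113.2]
tcp_rot: [179.9, 0.0, 88.2]
ft_force: [-0.2, 0.4, -1.2]
gripper_width: 57.4
grasp_force: 0.0
```

Run:
```python
from h import *
print(r.read_state()['gripper_width'],r.read_state()['grasp_force']); go(590,290,212,88)
```

```text
57.37279330571012 0.0
at [568.  -11.6 113.2] [1.7992e+02 1.0000e-02 8.8230e+01] t 4.0667 -> tool shift [302.2  12.8 -98.9] turn z 0.23
```

Emit:
move_arm --plan '[0,0,0,0,0,0,-1,0,0,0,0,0,0,-1,0,0,0,0,0,0,-1,0,0,0,0,0,-0.003,-1,0,0,0,0,0,-0.01,-1,0,0,0,0,0,-0.012,-1,0,0,0,0,0,-0.015,-1,0,0,0,0,0,-0.015,-1,0,0,0,0,0,-0.015,-1,0,0,0,0,0,-0.015,-1,0,0,0,0,0,-0.01,-1,0,0,0,0,0,-0.005,-1]'

```text
time: 5.07
ee_pos: [568.3, -11.6, 213.9]
tcp_rot: [179.9, 0.0, 88.2]
ft_force: [-0.2, 0.3, -4.1]
gripper_width: 53.8
grasp_force: 25.0
```

Run:
```python
from h import *
print(r.read_state()['gripper_width'],r.read_state()['grasp_force'],r.read_state()['ft_force']); go(590,290,212,88)
```

```text
53.810474767891876 24.962095320224762 [-0.23565377  0.30019479 -4.06539447]
at [568.3 -11.6 213.9] [1.7988e+02 2.0000e-02 8.8230e+01] t 5.0667 -> tool shift [302.2  12.4   1.8] turn z 0.23
```

Emit:
move_arm --plan '[0,0,0,0.008,0,0,-1,0,0,0,0.016,0.001,0,-1,0,0,0,0.022,0.001,0,-1,0,0,0,0.025,0.001,0,-1,0,0,0,0.025,0.001,0,-1,0,0,0,0.025,0.001,0,-1,0,0,0,0.025,0.001,0,-1,0,0,0,0.025,0.001,0,-1,0,0,0,0.025,0.001,0,-1,0,0,0,0.025,0.001,0,-1,0,0,0,0.025,0.001,0,-1,0,0,0,0.022,0.001,0,-1,0,0,0,0.018,0.001,0,-1,0,0,0,0.01,0.001,0,-1,0,0,0,0.006,0,0,-1,0,0,0,0,0,0,-1,0,0,0,0,0,0,-1]'

```text
time: 6.48
ee_pos: [589.6, 289.2, 211.8]
tcp_rot: [-179.9, 0.1, 88.2]
ft_force: [0.3, 0.1, -5.0]
gripper_width: 53.9
grasp_force: 25.0
```

Run:
```python
from h import *
go(590,290,105.5,88)
s,im=shot('w2')
```

```text
at [589.6 289.2 211.8] [-1.7993e+02  9.0000e-02  8.8240e+01] t 6.4833 -> tool shift [  1.    0.5 106.3] turn z 0.24
```

View pics/w2.png

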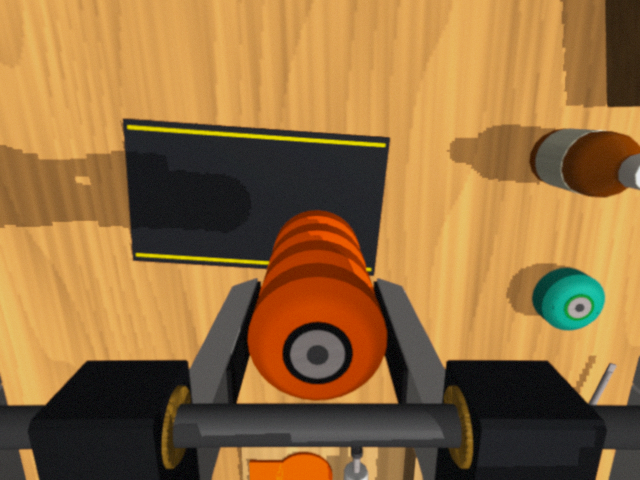

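Mat corners are at about (125,121), (389,138), (373,272) and (134,260). The tower is held upright.

Run:
```python
from h import *
s=r.read_state()
w=p2w('wrist',[(125,121),(389,138),(373,272),(134,260)],4,s);print(w.round(1),w.mean(0))
```

```text
[[428.4 370.8   4. ]
 [654.4 349.9   4. ]
 [641.7 225.4   4. ]
 [415.4 244.7   4. ]] [534.94448521 297.70496294   4.        ]
```

Emit:
move_arm --plan '[0,0,0,0,0,0.008,-1,0,0,0,0,0,0.016,-1,0,0,0,0,0,0.016,-1,0,0,0,0,0,0.016,-1,0,0,0,0,0,0.016,-1,0,0,0,0,0,0.014,-1,0,0,0,0,0,0.01,-1,0,0,0,0,0,0.005,-1,0,0,0,0,0,0.003,-1,0,0,0,0,0,0.0015,-1,0,0,0,0,0,0,-1,0,0,0,0,0,0,-1]'

```text
time: 7.53
ee_pos: [590.5, 290.0, 107.7]
tcp_rot: [179.9, -0.0, 88.2]
ft_force: [0.0, 0.6, -4.1]
gripper_width: 54.2
grasp_force: 25.0
```

Run:
```python
from h import *
go(590,290,105.5,88); print(r.read_state()['ft_force'])
```

```text
at [590.5 290.  107.7] [ 1.7992e+02 -3.0000e-02  8.8230e+01] t 7.5333 -> tool shift [-0.  -0.5  2.2] turn z 0.23
[ 0.04273037  0.58017069 -4.13460848]
```

Emit:
move_arm --plan '[0,0,0,0,0,0.001,-1,0,0,0,0,0,0.001,-1,0,0,0,0,0,0.0005,-1,0,0,0,0,0,0,-1,0,0,0,0,0,0,-1]'

```text
time: 7.95
ee_pos: [590.2, 290.0, 105.0]
tcp_rot: [180.0, -0.0, 88.2]
ft_force: [-0.8, -0.5, -0.9]
gripper_width: 53.8
grasp_force: 25.0
```

Emit:
move_arm --plan '[0,0,0,0,0,0,0.25,0,0,0,0,0,0,0.35,0,0,0,0,0,0,0.5,0,0,0,0,0,0,0.7,0,0,0,0,0,0,1,0,0,0,0,0,0,1,0,0,0,0,0,0,1,0,0,0,0,0,-0.02,1,0,0,0,0,0,-0.025,1,0,0,0,0,0,-0.025,1,0,0,0,0,0,-0.025,1,0,0,0,0,0,-0.025,1,0,0,0,0,0,0,1,0,0,0,0,0,0,1]'

```text
time: 9.12
ee_pos: [590.7, 290.1, 225.9]
tcp_rot: [179.8, -0.1, 88.2]
ft_force: [-0.1, -0.7, 0.5]
gripper_width: 94.0
grasp_force: 0.0
```

Run:
```python
from h import *
go(562.5,-81.5,226,88); print(r.read_state()['ft_force'])
```

```text
at [590.7 290.1 225.9] [ 1.7981e+02 -7.0000e-02  8.8230e+01] t 9.1167 -> tool shift [-372.3  -16.7   -0.6] turn z 0.23
[-0.06496963 -0.65676131  0.4869144 ]
```

Emit:
move_arm --plan '[0,0,0,-0.015,0,0,1,0,0,0,-0.03,-0.0015,0,1,0,0,0,-0.03,-0.0015,0,1,0,0,0,-0.03,-0.0015,0,1,0,0,0,-0.03,-0.0015,0,1,0,0,0,-0.03,-0.0015,0,1,0,0,0,-0.03,-0.0015,0,1,0,0,0,-0.03,-0.0015,0,1,0,0,0,-0.03,-0.0015,0,1,0,0,0,-0.03,-0.0015,0,1,0,0,0,-0.03,-0.0015,0,1,0,0,0,-0.03,-0.0015,0,1,0,0,0,-0.02,0,0,1,0,0,0,-0.007,0,0,1,0,0,0,0,0,0,1,0,0,0,0,0,0,1]'

```text
time: 10.45
ee_pos: [561.1, -81.1, 223.3]
tcp_rot: [-179.9, -0.1, 88.2]
ft_force: [-0.3, -0.2, -0.2]
gripper_width: 94.1
grasp_force: 0.0
```

Run:
```python
from h import *
go(563,-82,113,88); s,im=shot('w3'); cv2.imwrite('pics/t3.png',r.read_camera('top')[150:330,120:560,::-1])
```

```text
at [561.1 -81.1 223.3] [-1.7986e+02 -8.0000e-02  8.8170e+01] t 10.45 -> tool shift [ -0.9   2.2 110.3] turn z 0.17
```

View pics/w3.png

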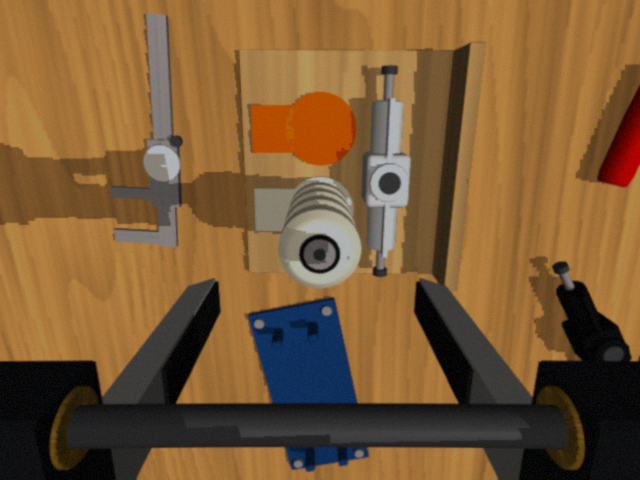

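The white top is at (319,254). The orange pad is now bare, with its disc centre at about (320,128), and the hanger has not moved, seat at (389,182).

```bash
cat >> h.py <<'E'
def disc(s,im,lo,hi,z=12):
    # rectify pad plane around expected place, fit circle to rear contour by min enclosing of opened mask
    hsv=cv2.cvtColor(im,cv2.COLOR_BGR2HSV); m=cv2.inRange(hsv,lo,hi)
    n,l,st,c=cv2.connectedComponentsWithStats(m); i=1+np.argmax(st[1:,4]); m=(l==i).astype(np.uint8)
    ct=max(cv2.findContours(m,0,1)[0],key=len)[:,0].astype(float); w=p2w('wrist',ct,z,s)[:,:2]
    from scipy.optimize import least_squares
    c0=np.array([w[:,0].max()-31,0]); c0[1]=w[:,1].mean()
    for _ in range(3):
        k=w[(w[:,0]>c0[0]-12)]
        c0=least_squares(lambda p:np.hypot(*(k-p).T)-31,c0,loss='soft_l1').x
    print('disc',c0,np.std(np.hypot(*(k-c0).T)-31),'x',w[:,0].min(),w[:,0].max(),'y',w[:,1].min(),w[:,1].max())
E
python3 - <<'E'
from h import *
s=r.read_state(); im=cv2.imread('pics/w3.png')
print(p2w('wrist',[(319.5,254)],136,s)); print(p2w('wrist',[(389,182)],52,s))
disc(s,im,(3,180,120),(15,255,255))
E
```

```text
[[563.43649696 -81.30599453 136.        ]]
[[620.77512017 -50.90700726  52.        ]]
disc [566.92453303  -9.61310136] 0.2713057957273317 x 505.76065188410547 597.8775221439514 y -40.55421221074679 21.12790817294498
```

Emit:
move_arm --plan '[0,0,0,0,0.002,0.01,1,0,0,0,0,0,0.018,1,0,0,0,0,0,0.018,1,0,0,0,0,0,0.018,1,0,0,0,0,0,0.018,1,0,0,0,0,0,0.018,1,0,0,0,0,0,0.01,1,0,0,0,0,0,0,1,0,0,0,0,0,0,-1,0,0,0,0,0,0,-1,0,0,0,0,0,0,-1,0,0,0,0,0,0,-1,0,0,0,0,0,0,-1,0,0,0,0,0,0,-1,0,0,0,0,0,0,-1,0,0,0,0,0,0,-1,0,0,0,0,0,0,-1,0,0,0,0,0,0,-1]'

```text
time: 12.05
ee_pos: [563.7, -81.6, 114.8]
tcp_rot: [-180.0, 0.0, 88.2]
ft_force: [-1.8, -0.2, 4.9]
gripper_width: 53.9
grasp_force: 25.0
```

Emit:
move_arm --plan '[0,0,0,0,0,-0.003,-1,0,0,0,0,0,-0.01,-1,0,0,0,0,0,-0.012,-1,0,0,0,0,0,-0.015,-1,0,0,0,0,0,-0.015,-1,0,0,0,0,0,-0.015,-1,0,0,0,0,0,-0.015,-1,0,0,0,0,0,-0.01,-1,0,0,0,0,0,-0.005,-1]'

```text
time: 12.8
ee_pos: [564.8, -81.6, 216.0]
tcp_rot: [179.9, 0.0, 88.2]
ft_force: [0.9, -0.3, -3.1]
gripper_width: 53.9
grasp_force: 24.9
```

Run:
```python
from h import *
go(478,302,212,88)
```

```text
at [564.8 -81.6 216. ] [1.7986e+02 3.0000e-02 8.8230e+01] t 12.8 -> tool shift [380.7 -98.6   3.5] turn z 0.23
```

Emit:
move_arm --plan '[0,0,0,0.008,-0.002,0,-1,0,0,0,0.015,-0.004,0,-1,0,0,0,0.025,-0.0065,0,-1,0,0,0,0.025,-0.0065,0,-1,0,0,0,0.025,-0.0065,0,-1,0,0,0,0.025,-0.0065,0,-1,0,0,0,0.025,-0.0065,0,-1,0,0,0,0.025,-0.0065,0,-1,0,0,0,0.025,-0.0065,0,-1,0,0,0,0.025,-0.0065,0,-1,0,0,0,0.025,-0.0065,0,-1,0,0,0,0.025,-0.0065,0,-1,0,0,0,0.025,-0.0065,0,-1,0,0,0,0.025,-0.0065,0,-1,0,0,0,0.025,-0.0065,0,-1,0,0,0,0.02,-0.005,0,-1,0,0,0,0.01,-0.003,0,-1,0,0,0,0.003,0,0,-1,0,0,0,0,0,0,-1,0,0,0,0,0,0,-1]'

```text
time: 14.47
ee_pos: [477.0, 301.6, 213.9]
tcp_rot: [-180.0, 0.1, 88.2]
ft_force: [-0.2, 0.0, -3.2]
gripper_width: 53.8
grasp_force: 24.9
```

Run:
```python
from h import *
go(478,302,106.8,88); shot('w4')
```

```text
at [477.  301.6 213.9] [-1.7996e+02  9.0000e-02  8.8230e+01] t 14.4667 -> tool shift [  0.6   1.1 107.1] turn z 0.23
```

View pics/w4.png

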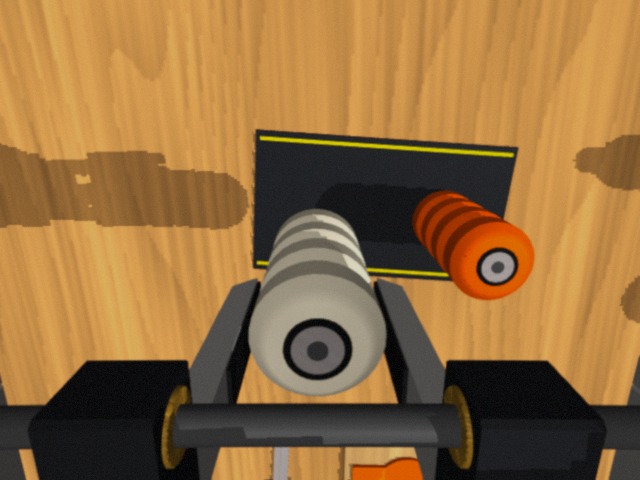

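The orange tower stands on the mat, top at (497,267), and the white one is held over the free half. I'll lower it.

Emit:
move_arm --plan '[0,0,0,0,0,0.008,-1,0,0,0,0,0,0.016,-1,0,0,0,0,0,0.016,-1,0,0,0,0,0,0.016,-1,0,0,0,0,0,0.016,-1,0,0,0,0,0,0.014,-1,0,0,0,0,0,0.01,-1,0,0,0,0,0,0.005,-1,0,0,0,0,0,0.002,-1,0,0,0,0,0,0.001,-1,0,0,0,0,0,0.001,-1,0,0,0,0,0,0,-1,0,0,0,0,0,0,-1,0,0,0,0,0,0,-1]'

```text
time: 15.68
ee_pos: [477.6, 302.5, 110.0]
tcp_rot: [179.9, -0.0, 88.2]
ft_force: [-0.6, -0.3, -3.9]
gripper_width: 53.7
grasp_force: 24.9
```

Run:
```python
from h import *
go(478,302,106.8,88)
```

```text
at [477.6 302.5 110. ] [ 1.7994e+02 -2.0000e-02  8.8240e+01] t 15.6833 -> tool shift [-0.5  0.4  3.2] turn z 0.24
```

Emit:
move_arm --plan '[0,0,0,0,0,0.001,-1,0,0,0,0,0,0.001,-1,0,0,0,0,0,0.001,-1,0,0,0,0,0,0.0005,-1,0,0,0,0,0,0,-1,0,0,0,0,0,0,-1]'

```text
time: 16.18
ee_pos: [477.3, 302.5, 106.8]
tcp_rot: [180.0, -0.0, 88.2]
ft_force: [-2.2, -1.4, 6.1]
gripper_width: 53.7
grasp_force: 25.0
```

Emit:
move_arm --plan '[0,0,0,0,0,0,0.25,0,0,0,0,0,0,0.35,0,0,0,0,0,0,0.5,0,0,0,0,0,0,0.6,0,0,0,0,0,0,0.7,0,0,0,0,0,0,0.7,0,0,0,0,0,0,0.7,0,0,0,0,0,-0.02,0.7,0,0,0,0,0,-0.025,0.7,0,0,0,0,0,-0.025,0.7,0,0,0,0,0,-0.025,0.7,0,0,0,0,0,-0.025,0.7,0,0,0,0,0,0,0.7,0,0,0,0,0,0,0.7]'

```text
time: 17.35
ee_pos: [478.0, 302.7, 227.1]
tcp_rot: [179.8, -0.1, 88.2]
ft_force: [-0.8, 0.7, -0.4]
gripper_width: 79.9
grasp_force: 0.0
```

Run:
```python
from h import *
go(621,-52,180,88.4)
```

```text
at [478.  302.7 227.1] [ 1.7983e+02 -8.0000e-02  8.8240e+01] t 17.35 -> tool shift [-350.2  153.7   47.1] turn z -0.16
```

Emit:
move_arm --plan '[0,0,0,-0.028,0.0123,0,0.3,0,0,0,-0.028,0.0123,0,0.3,0,0,0,-0.028,0.0123,0,0.3,0,0,0,-0.028,0.0123,0,0.3,0,0,0,-0.028,0.0123,0,0.3,0,0,0,-0.028,0.0123,0,0.3,0,0,0,-0.028,0.0123,0,0.3,0,0,0,-0.028,0.0123,0,0.3,0,0,0,-0.028,0.0123,0,0.3,0,0,0,-0.028,0.0123,0,0.3,0,0,0,-0.028,0.0123,0,0.3,0,0,0,-0.028,0.0123,0,0.3,0,0,0,-0.01,0.004,0,0.3,0,0,0,-0.004,0.002,0.01,0.3,0,0,0,0,0,0.02,0.3,0,0,0,0,0,0.017,0.3,0,0,0,0,0,0,0.3,0,0,0,0,0,0,0.3,0,0,0,0,0,0,0.3]'

```text
time: 18.93
ee_pos: [619.9, -51.2, 179.0]
tcp_rot: [-180.0, -0.0, 88.3]
ft_force: [-0.1, 0.4, 0.4]
gripper_width: 60.6
grasp_force: 0.0
```

Run:
```python
from h import *
go(621,-52,36,88.4); shot('w5')
```

```text
at [619.9 -51.2 179. ] [-1.7999e+02 -2.0000e-02  8.8290e+01] t 18.9333 -> tool shift [ -0.8   1.2 143. ] turn z -0.11
```

View pics/w5.png

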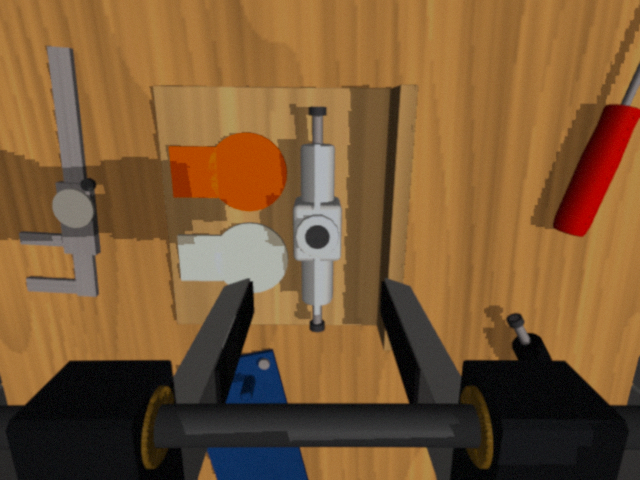

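The hanger lies square to the tool with its seat at (317,237) and axle ends at (318,111) and (317,326). Both pads are bare, discs at about (247,172) and (250,258).

Run:
```python
from h import *
s=r.read_state(); im=cv2.imread('pics/w5.png')
print(p2w('wrist',[(317,237)],52,s),p2w('wrist',[(317.5,111),(317,326)],24,s))
disc(s,im,(3,180,120),(15,255,255))
im2=im.copy(); im2[:,291:]=0; im2[:,:170]=0; im2[:215]=0; im2[300:]=0
disc(s,im2,(0,0,120),(179,55,255))
```

```text
[[620.82540415 -53.45170754  52.        ]] [[ 623.83349751   34.01545123   24.        ]
 [ 618.24550369 -141.43880362   24.        ]]
disc [566.76830173 -10.70223878] 0.34625872091632653 x 505.97117190174964 597.6506909072849 y -41.924494402475844 20.374100595470487
disc [563.21118844 -82.43105459] 3.7825688128407 x 503.18653259422524 594.1360003502014 y -113.71121324685528 -51.807823768568326
```

Emit:
move_arm --plan '[0,0,0,-0.002,0.001,0.01,0.3,0,0,0,0,0,0.02,0.3,0,0,0,0,0,0.02,0.3,0,0,0,0,0,0.02,0.3,0,0,0,0,0,0.02,0.3,0,0,0,0,0,0.02,0.3,0,0,0,0,0,0.015,0.3,0,0,0,0,0,0.01,0.3,0,0,0,0,0,0.005,0.3,0,0,0,0,0,0,0.3,0,0,0,0,0,0,0,0,0,0,0,0,0,-0.1,0,0,0,0,0,0,-0.2,0,0,0,0,0,0,-0.4,0,0,0,0,0,0,-1,0,0,0,0,0,0,-1,0,0,0,0,0,0,-1,0,0,0,0,0,0,-1]' --force 35

```text
time: 20.48
ee_pos: [620.9, -54.3, 39.8]
tcp_rot: [180.0, 0.0, 88.2]
ft_force: [-1.4, 0.7, 6.1]
gripper_width: 35.7
grasp_force: 35.0
```

Emit:
move_arm --plan '[0,0,0,0,0,0,-1,0,0,0,0,0,0,-1,0,0,0,0,0,-0.003,-1,0,0,0,0,0,-0.008,-1,0,0,0,0,0,-0.012,-1,0,0,0,0,0,-0.015,-1,0,0,0,0,0,-0.015,-1,0,0,0,0,0,-0.015,-1,0,0,0,0,0,-0.015,-1,0,0,0,0,0,-0.012,-1,0,0,0,0,0,-0.005,-1,0,0,0,0,0,0,-1]'

```text
time: 21.48
ee_pos: [621.9, -54.4, 140.3]
tcp_rot: [179.8, 0.0, 88.2]
ft_force: [-0.3, -0.2, -2.4]
gripper_width: 36.0
grasp_force: 35.0
```

Run:
```python
from h import *
go(547.5,-281,140,100.4)
```

```text
at [621.9 -54.4 140.3] [1.7984e+02 3.0000e-02 8.8230e+01] t 21.4833 -> tool shift [-2.288e+02 -6.730e+01  2.000e-01] turn z -12.17
```

Emit:
move_arm --plan '[0,0,0,-0.008,-0.0023,0,-1,0,0,0,-0.016,-0.005,0,-1,0,0,0,-0.022,-0.0065,0,-1,0,0,0,-0.022,-0.0065,0,-1,0,0,0,-0.022,-0.0065,0,-1,0,0,0,-0.022,-0.0065,0,-1,0,0,0,-0.022,-0.0065,0,-1,0,0,0,-0.022,-0.0065,0,-1,0,0,0,-0.022,-0.0065,0,-1,0,0,0,-0.022,-0.0065,0,-1,0,0,0,-0.016,-0.005,0,-1,0,0,0,-0.01,-0.003,0,-1,0,0,0,-0.003,0,0,-1,0,0,-3,0,0,0,-1,0,0,-4,0,0,0,-1,0,0,-4,0,0,0,-1,0,0,-1.2,0,0,0,-1,0,0,0,0,0,0,-1,0,0,0,0,0,0,-1]'

```text
time: 23.07
ee_pos: [546.7, -280.4, 138.7]
tcp_rot: [-180.0, -0.0, 100.4]
ft_force: [0.3, -0.2, -1.8]
gripper_width: 35.6
grasp_force: 35.0
```

Run:
```python
from h import *
go(547.5,-281,38,100.4); s,im=shot('w6'); print(w2p('wrist',[(507,-190,6)],s))
```

```text
at [ 546.7 -280.4  138.7] [-1.7998e+02 -3.0000e-02  1.0039e+02] t 23.0667 -> tool shift [ -0.8   0.7 100.7] turn z -0.01
[[282.4988701   94.24385229]]
```

View pics/w6.png

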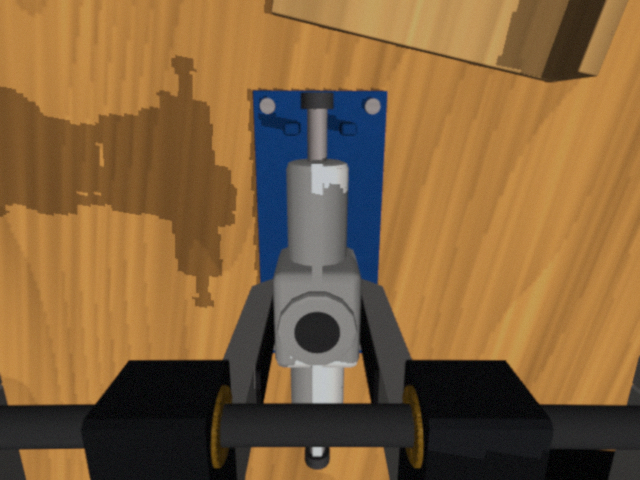

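The cradle's far corners are at (253,91) and (387,92), and its post tops at (292,128) and (349,128). The axle sits centred between them.

Run:
```python
from h import *
s=r.read_state(); R,t=pose(s)
w=p2w('wrist',[(253,91),(387,92),(260,280),(380,280)],6,s); v=p2w('wrist',[(292,128),(349,128)],32,s)
print(((w-t)@R).round(1)); print(((v-t)@R).round(1))
```

```text
[[ 98.  -42.3 132.8]
 [ 97.4  46.9 132.8]
 [-37.9 -43.2 132.8]
 [-37.9  48.4 132.8]]
[[ 75.2 -15.2 106.8]
 [ 75.2  20.2 106.8]]
```

Emit:
move_arm --plan '[0,0,0,-0.002,0.0025,0.006,-1,0,0,0,0,0,0.014,-1,0,0,0,0,0,0.016,-1,0,0,0,0,0,0.016,-1,0,0,0,0,0,0.016,-1,0,0,0,0,0,0.012,-1,0,0,0,0,0,0.008,-1,0,0,0,0,0,0.005,-1,0,0,0,0,0,0.003,-1,0,0,0,0,0,0.001,-1,0,0,0,0,0,0.001,-1,0,0,0,0,0,0,-1,0,0,0,0,0,0,-1]'

```text
time: 24.2
ee_pos: [549.8, -282.8, 41.6]
tcp_rot: [179.9, 0.1, 100.4]
ft_force: [1.2, -1.4, -3.4]
gripper_width: 35.8
grasp_force: 35.0
```

Run:
```python
from h import *
go(547.5,-281,37.8,100.4)
```

```text
at [ 549.8 -282.8   41.6] [1.7995e+02 5.0000e-02 1.0043e+02] t 24.2 -> tool shift [ 2.2 -2.   3.8] turn z 0.03
```

Emit:
move_arm --plan '[0,0,0,0,0,0.001,-1,0,0,0,0,0,0.001,-1,0,0,0,0,0,0.001,-1,0,0,0,0,0,0.001,-1,0,0,0,0,0,0,-1,0,0,0,0,0,0,-1]'

```text
time: 24.7
ee_pos: [549.6, -282.7, 37.8]
tcp_rot: [180.0, 0.0, 100.4]
ft_force: [-1.2, 0.7, 4.2]
gripper_width: 35.9
grasp_force: 35.0
```

Emit:
move_arm --plan '[0,0,0,0,0,0,-0.15,0,0,0,0,0,0,-0.05,0,0,0,0,0,0,0.1,0,0,0,0,0,0,0.3,0,0,0,0,0,0,0.3,0,0,0,0,0,0,0.3,0,0,0,0,0,0,0.3,0,0,0,0,0,-0.01,0.3,0,0,0,0,0,-0.02,0.3,0,0,0,0,0,-0.03,0.3,0,0,0,0,0,-0.03,0.3,0,0,0,0,0,-0.03,0.3,0,0,0,0,0,-0.03,0.5,0,0,0,0,0,-0.03,0.5,0,0,0,0,0,-0.01,0.5,0,0,0,0,0,0,0.5,0,0,0,0,0,0,0.5]'

```text
time: 26.12
ee_pos: [549.2, -282.4, 226.7]
tcp_rot: [-180.0, 0.0, 100.4]
ft_force: [0.1, 0.1, -0.6]
gripper_width: 70.5
grasp_force: 0.0
```

Run:
```python
from h import *
go(478,302.5,228,88.2); shot('w7')
```

```text
at [ 549.2 -282.4  226.7] [-180.      0.    100.43] t 26.1167 -> tool shift [588.1  35.9  -1.4] turn z 12.23
```

View pics/w7.png

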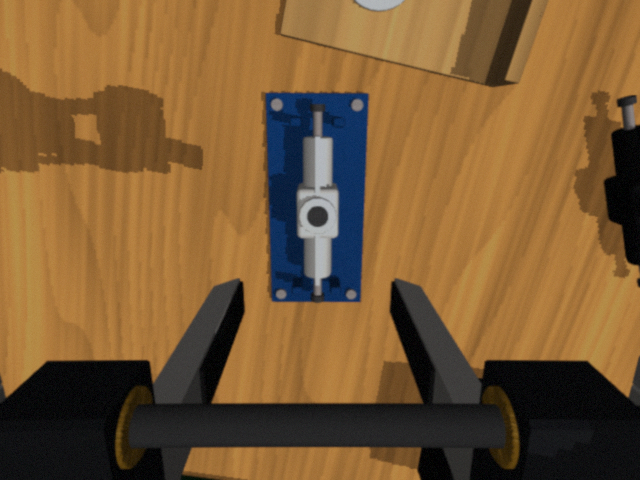

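The hanger lies flat in the cradle, block at (318,215), with its axle between both post pairs at (318,120) and (318,285). Next I fetch the white tower.

Emit:
move_arm --plan '[0,0,0,0.033,0.0021,0,0.7,0,0,0,0.033,0.0021,0,0.7,0,0,0,0.033,0.0021,0,0.7,0,0,0,0.033,0.0021,0,0.7,0,0,0,0.033,0.0021,0,0.7,0,0,0,0.033,0.0021,0,0.7,0,0,0,0.033,0.0021,0,0.7,0,0,0,0.033,0.0021,0,0.7,0,0,0,0.033,0.0021,0,0.7,0,0,0,0.033,0.0021,0,0.7,0,0,0,0.033,0.0021,0,0.7,0,0,0,0.033,0.0021,0,0.7,0,0,0,0.033,0.0021,0,0.7,0,0,0,0.033,0.0021,0,0.7,0,0,0,0.033,0.0021,0,0.7,0,0,0,0.033,0.0021,0,0.7,0,0,0,0.033,0.0021,0,0.7,0,0,0,0.02,0,0,0.7,0,0,0,0.007,0,0,0.7]'

```text
time: 27.75
ee_pos: [476.2, 304.5, 224.1]
tcp_rot: [-179.7, 0.0, 100.6]
ft_force: [-0.2, 0.8, 0.4]
gripper_width: 80.2
grasp_force: 0.0
```

Emit:
move_arm --plan '[0,0,6,0,0,0,0.7,0,0,6,0,0,0,0.7,0,0,0.2,0,0,0,0.7,0,0,0,0,0,0,0.7,0,0,0,0,0,0,0.7]'

```text
time: 28.17
ee_pos: [477.9, 301.3, 226.0]
tcp_rot: [-179.9, 0.1, 88.3]
ft_force: [-0.2, 0.0, 0.2]
gripper_width: 79.9
grasp_force: 0.0
```

Run:
```python
from h import *
go(477.8,302.5,106.8,88.2); shot('w8')
```

```text
at [477.9 301.3 226. ] [-1.7991e+02  7.0000e-02  8.8310e+01] t 28.1667 -> tool shift [1.400e+00 1.000e-01 1.192e+02] turn z 0.11
```

View pics/w8.png

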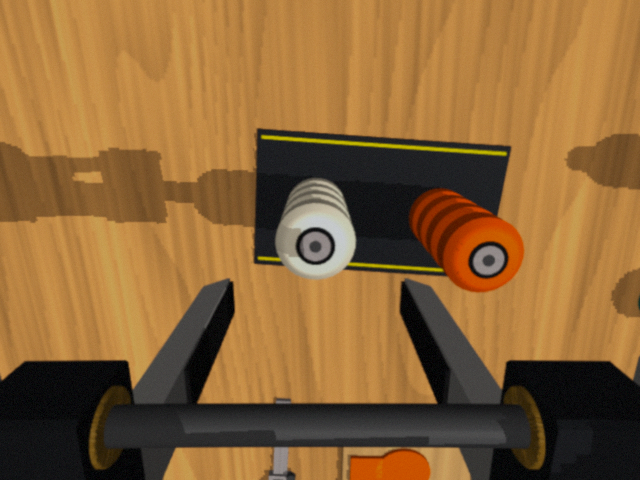

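Both towers stand on the mat, white top at (316,246), centred under the gripper.

Run:
```python
from h import *
s=r.read_state(); print(p2w('wrist',[(316,246),(489,261)],128,s))
```

```text
[[477.65015541 302.12755534 128.        ]
 [591.47263781 288.36550378 128.        ]]
```

Emit:
move_arm --plan '[0,0,0,0.001,0,0.01,0.7,0,0,0,0,0,0.02,0.7,0,0,0,0,0,0.02,0.7,0,0,0,0,0,0.02,0.7,0,0,0,0,0,0.02,0.7,0,0,0,0,0,0.018,0.7,0,0,0,0,0,0.01,0.7,0,0,0,0,0,0,0.7,0,0,0,0,0,0,0.4,0,0,0,0,0,0,-1,0,0,0,0,0,0,-1,0,0,0,0,0,0,-1,0,0,0,0,0,0,-1,0,0,0,0,0,0,-1,0,0,0,0,0,0,-1]' --force 25

```text
time: 29.47
ee_pos: [478.1, 303.4, 109.8]
tcp_rot: [180.0, -0.0, 88.2]
ft_force: [-2.9, 0.3, 6.5]
gripper_width: 54.0
grasp_force: 24.9
```

Emit:
move_arm --plan '[0,0,0,0,0,0,-1,0,0,0,0,0,-0.003,-1,0,0,0,0,0,-0.01,-1,0,0,0,0,0,-0.012,-1,0,0,0,0,0,-0.015,-1,0,0,0,0,0,-0.015,-1,0,0,0,0,0,-0.015,-1,0,0,0,0,0,-0.015,-1,0,0,0,0,0,-0.01,-1,0,0,0,0,0,-0.005,-1,0,0,0,0,0,0,-1]'

```text
time: 30.38
ee_pos: [478.7, 303.4, 209.9]
tcp_rot: [179.9, -0.0, 88.2]
ft_force: [0.8, -0.2, -5.0]
gripper_width: 53.8
grasp_force: 24.9
```

Run:
```python
from h import *
go(564,-82,208,88.2)
```

```text
at [478.7 303.4 209.9] [ 1.7989e+02 -4.0000e-02  8.8230e+01] t 30.3833 -> tool shift [-382.6   97.1    1.8] turn z 0.03
```

Emit:
move_arm --plan '[0,0,0,-0.008,0.002,0,-1,0,0,0,-0.015,0.004,0,-1,0,0,0,-0.025,0.0064,0,-1,0,0,0,-0.025,0.0064,0,-1,0,0,0,-0.025,0.0064,0,-1,0,0,0,-0.025,0.0064,0,-1,0,0,0,-0.025,0.0064,0,-1,0,0,0,-0.025,0.0064,0,-1,0,0,0,-0.025,0.0064,0,-1,0,0,0,-0.025,0.0064,0,-1,0,0,0,-0.025,0.0064,0,-1,0,0,0,-0.025,0.0064,0,-1,0,0,0,-0.025,0.0064,0,-1,0,0,0,-0.025,0.0064,0,-1,0,0,0,-0.025,0.0064,0,-1,0,0,0,-0.02,0.005,0,-1,0,0,0,-0.01,0.003,0,-1,0,0,0,-0.004,0,0,-1,0,0,0,0,0,0,-1,0,0,0,0,0,0,-1]'

```text
time: 32.05
ee_pos: [562.7, -80.7, 208.4]
tcp_rot: [-179.9, -0.1, 88.2]
ft_force: [-0.3, 0.4, -2.7]
gripper_width: 53.5
grasp_force: 24.9
```

Run:
```python
from h import *
go(564,-81,117.8,88.2); s,im=shot('w9'); disc(s,im,(3,180,120),(15,255,255))
```

```text
at [562.7 -80.7 208.4] [-1.7991e+02 -7.0000e-02  8.8230e+01] t 32.05 -> tool shift [-0.4  1.4 90.6] turn z 0.03
disc [565.90888521 -10.28218764] 0.2722900611020598 x 505.02691091324624 596.7677610115496 y -41.50369429875468 20.703010202492365
```

View pics/w9.png

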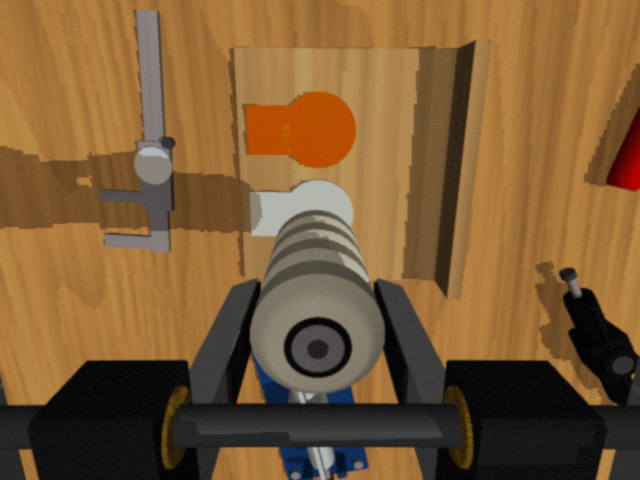

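The white pad rim shows at (320,182), behind the held tower and lined up with it. The orange pad is unchanged, so I lower.

Emit:
move_arm --plan '[0,0,0,-0.0005,0.001,0.006,-1,0,0,0,0,0,0.014,-1,0,0,0,0,0,0.016,-1,0,0,0,0,0,0.016,-1,0,0,0,0,0,0.014,-1,0,0,0,0,0,0.01,-1,0,0,0,0,0,0.006,-1,0,0,0,0,0,0.004,-1,0,0,0,0,0,0.002,-1,0,0,0,0,0,0,-1,0,0,0,0,0,0,-1]'

```text
time: 33.02
ee_pos: [565.0, -82.2, 121.5]
tcp_rot: [179.9, 0.0, 88.2]
ft_force: [0.3, 0.4, -3.8]
gripper_width: 53.7
grasp_force: 24.9
```

Run:
```python
from h import *
go(563.7,-81.2,117.8,88.2)
```

```text
at [565.  -82.2 121.5] [1.7993e+02 2.0000e-02 8.8240e+01] t 33.0167 -> tool shift [ 1.  -1.3  3.7] turn z 0.04
```

Emit:
move_arm --plan '[0,0,0,0.001,-0.001,0.001,-1,0,0,0,0,0,0.001,-1,0,0,0,0,0,0.001,-1,0,0,0,0,0,0.001,-1,0,0,0,0,0,0,-1,0,0,0,0,0,0,-1]'

```text
time: 33.52
ee_pos: [563.7, -81.3, 117.9]
tcp_rot: [180.0, 0.0, 88.2]
ft_force: [-2.5, -0.5, 4.0]
gripper_width: 54.0
grasp_force: 24.9
```

Contact. Release, rise and go for the orange tower.

Emit:
move_arm --plan '[0,0,0,0,0,0,0.25,0,0,0,0,0,0,0.35,0,0,0,0,0,0,0.5,0,0,0,0,0,0,0.6,0,0,0,0,0,0,0.7,0,0,0,0,0,0,0.7,0,0,0,0,0,0,0.7,0,0,0,0,0,-0.02,0.7,0,0,0,0,0,-0.025,0.7,0,0,0,0,0,-0.025,0.7,0,0,0,0,0,-0.025,0.7,0,0,0,0,0,-0.025,0.7,0,0,0,0,0,0,0.7,0,0,0,0,0,0,0.7]'

```text
time: 34.68
ee_pos: [564.3, -81.3, 238.2]
tcp_rot: [179.8, 0.0, 88.2]
ft_force: [-1.3, -0.0, -0.7]
gripper_width: 79.7
grasp_force: 0.0
```

Run:
```python
from h import *
go(590.5,289.5,226,88.2); shot('w10')
```

```text
at [564.3 -81.3 238.2] [1.7981e+02 5.0000e-02 8.8230e+01] t 34.6833 -> tool shift [371.5  14.7  11.9] turn z 0.03
```

View pics/w10.png

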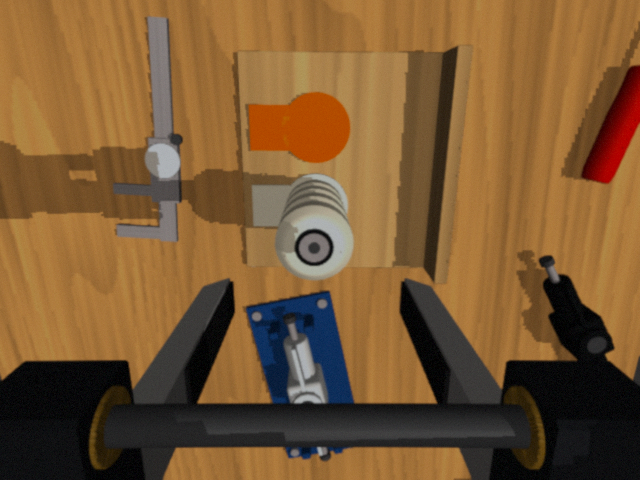

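White stands upright on its pad with its top at (314,247); the hanger is still in the cradle and the calliper has not moved.

Run:
```python
from h import *
s=r.read_state(); im=cv2.imread('pics/w10.png'); print(p2w('wrist',[(314.5,247)],136,s)); disc(s,im,(3,180,120),(15,255,255))
print(p2w('wrist',[(252,206)],12,s))
```

```text
[[561.95330244 -81.6588356  136.        ]]
disc [563.9610363   -9.79385334] 0.3088651316280674 x 503.63605515946733 595.5520422339068 y -40.31212674709052 20.837347658047
[[501.6649593 -79.7941116  12.       ]]
```

Emit:
move_arm --plan '[0,0,0,0.015,0,0,0.7,0,0,0,0.03,0.0013,0,0.7,0,0,0,0.03,0.0013,0,0.7,0,0,0,0.03,0.0013,0,0.7,0,0,0,0.03,0.0013,0,0.7,0,0,0,0.03,0.0013,0,0.7,0,0,0,0.03,0.0013,0,0.7,0,0,0,0.03,0.0013,0,0.7,0,0,0,0.03,0.0013,0,0.7,0,0,0,0.03,0.0013,0,0.7,0,0,0,0.03,0.0013,0,0.7,0,0,0,0.03,0.0013,0,0.7,0,0,0,0.02,0,0,0.7,0,0,0,0.006,0,0.01,0.7,0,0,0,0,0,0,0.7,0,0,0,0,0,0,0.7]'

```text
time: 36.07
ee_pos: [588.0, 288.1, 224.3]
tcp_rot: [-179.7, 0.2, 88.3]
ft_force: [0.0, -1.0, -0.6]
gripper_width: 79.7
grasp_force: 0.0
```

Run:
```python
from h import *
go(590.5,289.5,106,88.2); s,im=shot('w11'); print(w2p('wrist',[(590.5,289.5,128)],s))
hsv=cv2.cvtColor(im,cv2.COLOR_BGR2HSV); m=cv2.inRange(hsv,(3,180,60),(15,255,255)); m[330:]=0
h=[tuple(c) for c in (cv2.HoughCircles(cv2.medianBlur(cv2.cvtColor(im,6),3),cv2.HOUGH_GRADIENT,1.2,30,param1=120,param2=22,minRadius=10,maxRadius=24)[0] if 1 else [])]
print([c for c in h if 250<c[0]<390 and 180<c[1]<320])
```

```text
at [588.  288.1 224.3] [-1.7975e+02  1.7000e-01  8.8250e+01] t 36.0667 -> tool shift [  1.9   2.9 118.3] turn z 0.05
[[320.78255652 245.52121169]]
[(np.float32(324.6), np.float32(203.40001), np.float32(23.32)), (np.float32(319.80002), np.float32(246.6), np.float32(14.68))]
```

White sits within about 1 mm of centre relative to the pads, and the orange top is where expected. Grasping it.

Emit:
move_arm --plan '[0,0,0,0.001,0.002,0.01,0.7,0,0,0,0,0,0.02,0.7,0,0,0,0,0,0.02,0.7,0,0,0,0,0,0.02,0.7,0,0,0,0,0,0.02,0.7,0,0,0,0,0,0.016,0.7,0,0,0,0,0,0.01,0.7,0,0,0,0,0,0,0.7,0,0,0,0,0,0,0.4,0,0,0,0,0,0,-1,0,0,0,0,0,0,-1,0,0,0,0,0,0,-1,0,0,0,0,0,0,-1,0,0,0,0,0,0,-1,0,0,0,0,0,0,-1]'

```text
time: 37.37
ee_pos: [591.2, 290.4, 112.0]
tcp_rot: [180.0, -0.0, 88.2]
ft_force: [-2.2, 0.5, 5.2]
gripper_width: 53.8
grasp_force: 24.9
```

Emit:
move_arm --plan '[0,0,0,0,0,0,-1,0,0,0,0,0,-0.003,-1,0,0,0,0,0,-0.01,-1,0,0,0,0,0,-0.012,-1,0,0,0,0,0,-0.015,-1,0,0,0,0,0,-0.015,-1,0,0,0,0,0,-0.015,-1,0,0,0,0,0,-0.015,-1,0,0,0,0,0,-0.01,-1,0,0,0,0,0,-0.005,-1,0,0,0,0,0,0,-1]'

```text
time: 38.28
ee_pos: [591.9, 290.3, 212.0]
tcp_rot: [179.9, -0.0, 88.2]
ft_force: [0.8, 0.0, -4.0]
gripper_width: 53.9
grasp_force: 24.9
```

Run:
```python
from h import *
go(566.5,-10,208,88.2)
```

```text
at [591.9 290.3 212. ] [ 1.7989e+02 -3.0000e-02  8.8230e+01] t 38.2833 -> tool shift [-301.   -16.1    3.8] turn z 0.03
```

Emit:
move_arm --plan '[0,0,0,-0.008,0,0,-1,0,0,0,-0.016,-0.001,0,-1,0,0,0,-0.022,-0.0015,0,-1,0,0,0,-0.025,-0.0015,0,-1,0,0,0,-0.025,-0.0015,0,-1,0,0,0,-0.025,-0.0015,0,-1,0,0,0,-0.025,-0.0015,0,-1,0,0,0,-0.025,-0.0015,0,-1,0,0,0,-0.025,-0.0015,0,-1,0,0,0,-0.025,-0.0015,0,-1,0,0,0,-0.025,-0.0015,0,-1,0,0,0,-0.022,-0.0015,0,-1,0,0,0,-0.018,0,0,-1,0,0,0,-0.01,0,0,-1,0,0,0,-0.004,0,0,-1,0,0,0,0,0,0,-1,0,0,0,0,0,0,-1]'

```text
time: 39.7
ee_pos: [565.7, -8.8, 210.7]
tcp_rot: [-180.0, -0.0, 88.2]
ft_force: [0.9, 0.6, -4.3]
gripper_width: 54.1
grasp_force: 24.9
```

Emit:
move_arm --plan '[0,0,0,0,0,0.006,-1,0,0,0,0,0,0.014,-1,0,0,0,0,0,0.016,-1,0,0,0,0,0,0.016,-1,0,0,0,0,0,0.014,-1,0,0,0,0,0,0.01,-1,0,0,0,0,0,0.006,-1,0,0,0,0,0,0.003,-1,0,0,0,0,0,0,-1,0,0,0,0,0,0,-1]'

```text
time: 40.53
ee_pos: [566.6, -9.1, 126.4]
tcp_rot: [179.9, 0.0, 88.2]
ft_force: [0.9, -0.7, -4.1]
gripper_width: 54.2
grasp_force: 24.9
```

Run:
```python
from h import *
go(566.3,-9.3,120,88.2)
```

```text
at [566.6  -9.1 126.4] [1.7994e+02 1.0000e-02 8.8250e+01] t 40.5333 -> tool shift [-0.2 -0.3  6.4] turn z 0.05
```

Emit:
move_arm --plan '[0,0,0,0,0,0.002,-1,0,0,0,0,0,0.001,-1,0,0,0,0,0,0.001,-1,0,0,0,0,0,0.001,-1,0,0,0,0,0,0.001,-1,0,0,0,0,0,0.0005,-1,0,0,0,0,0,0,-1,0,0,0,0,0,0,-1]'

```text
time: 41.2
ee_pos: [566.1, -9.3, 120.0]
tcp_rot: [180.0, 0.0, 88.2]
ft_force: [-1.1, -0.3, 1.6]
gripper_width: 53.8
grasp_force: 24.9
```

Emit:
move_arm --plan '[0,0,0,0,0,0,0.25,0,0,0,0,0,0,0.35,0,0,0,0,0,0,0.5,0,0,0,0,0,0,0.6,0,0,0,0,0,0,0.7,0,0,0,0,0,0,0.7,0,0,0,0,0,0,0.7,0,0,0,0,0,-0.02,0.7,0,0,0,0,0,-0.025,0.7,0,0,0,0,0,-0.025,0.7,0,0,0,0,0,-0.025,0.7,0,0,0,0,0,-0.025,0.7,0,0,0,0,0,0,0.7,0,0,0,0,0,0,0.7,0,0,0,0,0,0,0.7,0,0,0,0,0,0,0.7]'

```text
time: 42.53
ee_pos: [565.0, -9.1, 237.7]
tcp_rot: [-179.8, -0.0, 88.2]
ft_force: [-0.1, -0.3, 0.1]
gripper_width: 80.0
grasp_force: 0.0
```

Run:
```python
from h import *
s,im=shot('w12')
import cv2
t=r.read_camera('scene')[190:440,180:420,::-1]
o=np.zeros((480,960,3),np.uint8); o=np.hstack([cv2.resize(im,(533,400)),cv2.resize(t,(267,278),interpolation=2)[:278] if 0 else cv2.copyMakeBorder(cv2.resize(t,(267,278)),0,122,0,0,0)])
cv2.imwrite('pics/c12.png',o); go(566,-10,230,88)
```

```text
at [565.2  -9.1 237.8] [-1.7982e+02 -1.0000e-02  8.8230e+01] t 42.6333 -> tool shift [-0.9  0.9  7.8] turn z 0.23
```

View pics/c12.png

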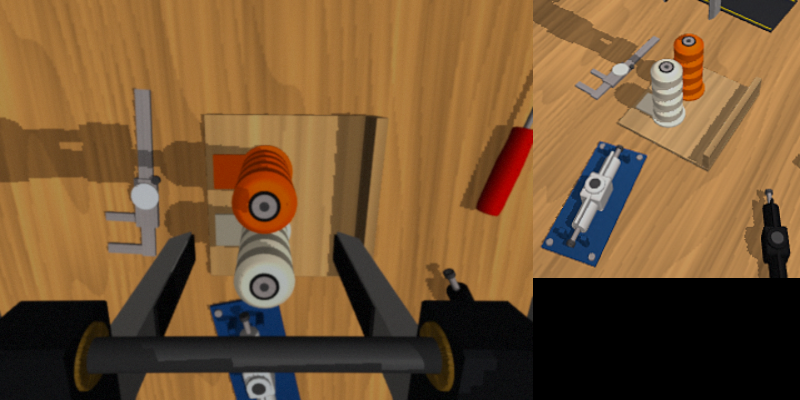

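Both towers stand upright on their own pads, tops at (264,206) and (264,287). The hanger lies in the cradle and the calliper is untouched. One quick spacing check before handing in.

Run:
```python
from h import *
s=r.read_state(); k=640/533
print(p2w('wrist',[(264*k,206*k),(264*k,286.5*k)],136,s), p2w('wrist',[(213.5*k,171*k),(216.5*k,230*k)],12,s))
```

```text
[[565.22514854 -10.34274613 136.        ]
 [562.98581939 -83.19488332 136.        ]] [[506.91474775  -7.49723877  12.        ]
 [505.17333571 -80.43841178  12.        ]]
```

```bash
python3 -c "
from workcell import r
print(r.finish_job())"
```

```text
the job is handed in; nothing more can be done
None
```

The job is handed in at about 43 s: both towers went to the mat, the hanger lies in the cradle, and each tower is back upright on its own pad, centred to about 2 mm by camera, with the calliper untouched.

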